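Fit the grip sleeve and hold the mask clamp open

TASK

The mask clamp's pull pin is bare: find out which of the two brass sleeves fits over the pin, leave that one standing on it fully down, and put the one that is too tight into the red tray. Then, gripping the fitted sleeve, pull the spring-return slide out towards you until its yellow pointer lines up with the red mark, and finish while still holding it there: do not let go. Leave the mask in the clamp, the other masks, the jars and the brush where they are.

Things in the scene. Friction and masses are not known exactly. Their poses are not given: they have to be found in the camera images.
- clamp: blue clamp fixed to the bench: plate 325 x 100 x 14 mm, origin at bench level; x runs along the slide, from pull pin to mask, z up. An aluminium slide bar (150 x 42 mm, top 30 mm above the bench) carries the pull pin and, 76 mm from it towards the mask, a jaw 90 mm wide with its top 60 mm above the bench. The mask's middle is 100 mm along +x from the origin, its top 75 mm above the bench
- slide (a joint): travel of the slide in m: 0 at home (pin 30 mm to the -x side of the clamp origin), growing as it is pulled along the clamp's -x axis, end stop at 0.075. A spring always draws it home: 3.6 N at home, rising 0.12 N per mm, plus 0.4 N friction; let go, it runs home
- pin_foot (a point): centre of the foot of the steel pull pin, on the top face of the slide bar (30 mm above the bench); moves with the slide. The pin is upright, 14 mm in diameter and 41 mm tall, its last 4 mm tapering to 9 mm
- pin_tip (a point): centre of the top of the pull pin, 41 mm above pin_foot; moves with the slide
- pointer (a point): tip of the yellow pointer on the slide, 30 mm above the bench, 55 mm beyond the pin on its -x side and 42 mm to the +y side of the slide's middle (clamp axes); moves with the slide
- mark (a point): top of the red mark tab (4 mm wide along x, 14 mm tall) on the clamp's plate beside the slide; axes as the clamp's. Pointer and mark line up when both have the same x in the clamp's frame; the mark lies 30 to 58 mm to the -x side of the pointer's home place. The pointer passes the tab freely
- sleeve_a: upright brass tube standing on the bench, 32 mm outside, 50 mm tall; origin at the centre of its underside, z along its axis. Outwardly the twin of sleeve_b: one of the two has an 18 mm bore and goes down over the 14 mm pin to its foot, the other an 11 mm bore and stops on the pin's tip, about 40 mm too high. Try which, or look into the bores from above
- sleeve_b: upright brass tube standing on the bench, 32 mm outside, 50 mm tall; origin at the centre of its underside, z along its axis. Outwardly the twin of sleeve_a: one of the two has an 18 mm bore and goes down over the 14 mm pin to its foot, the other an 11 mm bore and stops on the pin's tip, about 40 mm too high. Try which, or look into the bores from above
- tray: shallow red open tray, fixed to the bench, 120 (x) x 140 (y) x 22 mm, walls and floor 4 mm; origin at the centre of its underside
- mask: black and white half-mask lying face up, 170 mm wide, 88 mm deep, 45 mm high; origin at the centre of its underside, y along its width; not to be moved. It lies loose on the clamp's pad between the jaws
- jar_black: closed black paint jar, 66 mm in diameter, 78 mm tall; origin at its underside; not to be moved
- jar_magenta: closed magenta paint jar, 60 mm in diameter, 70 mm tall; origin at its underside; not to be moved
- mask_bright: orange, blue, red and green half-mask lying face up, 170 mm wide, 88 mm deep, 45 mm high; origin at the centre of its underside, y along its width; not to be moved
- mask_blank: white half-mask lying face up, 170 mm wide, 88 mm deep, 45 mm high; origin at the centre of its underside, y along its width; not to be moved
- brush: paint brush lying on the bench, 190 mm long; not to be moved
There are look-alikes about, which are no part of the job. Leave any blue or green look-alike of the sleeve_a alone.

How it is judged:
By the outcome, as a careful person would: the job done as asked, in the order asked, and still so for the second after the job is handed in, while the arm keeps its last pose, push and grip.
It also fails if it takes over 72 s, if anything falls off the work surface, if the arm or the gripper's body presses on something with over 40 N, if the wrist force passes 120 N, or if a joint passes its speed limit or range.

ROBOT

A 7-joint arm with a two-finger parallel gripper is mounted at the origin on the work surface. World frame = base frame: x ahead of the robot, y to its left, z up, the work surface at z = 0. Lengths are in m, angles in rad, forces in N, time in s.
With the tool pointing down it reaches from about 0.35 to 0.9 m from the base axis. Payload 8.1 kg.
Tool frame: the origin (TCP) lies midway between the tips of the shut fingers; the grasp point (between the pads) lies arm.tcp_to_grasp behind it (arm.tcp_to_grasp is the distance from the TCP to the grasp point, in m); z points along the fingers, y is the line along which they close (so a half turn about z gives the same grasp; the last joint's range is limited). The gripper opens to 92 mm and grips with 3 to 60 N. Pads are 19 mm wide; open, the fingers measure 130 mm over their backs; the gripper's body (75 mm by 190 mm) begins 47 mm behind the grasp point.
Start: joints at [1.064, 0.434, 0.025, 1.573, -0.012, 1.134, -0.075], TCP at [0.246, -0.575, 0.227] pointing down, gripper open.
Joint ranges: [-2.62, 2.62], [-0.44, 2.09], [-1.27, 1.32], [0.08, 2.57], [-1.32, 4.46], [0.12, 2], [-2.74, 2.74]. Speed limits (rad/s): [2.22, 2.22, 3.01, 3.01, 3.14, 3.14, 3.14].

INTERFACE

Orientations are given as a rotation vector (axis times angle).
In Python, from cell import observe, get_image, arm gives the robot as it stands. The module is installed in compiled form; this text tells all that it offers.
- The arm moves only by the tool drive_tool, never from a script. Its argument "steps" is a list of rows, each a list of 5 numbers: the closure, from 0 (fully open) to 1 (shut), then the shift along the world's x, y, z in mm, then the turn about the world's z in rad. In form: [[hand, x, y, z, roll], ...]. A call has 1 to 20 rows; each row shifts and turns the commanded pose from where the row before left it; what a row does not reach is not made up. A row lasts 1/12 s, in which the tool goes at most 41.7 mm and 7.16 degrees, less where a joint would pass 70% of its speed; a pose out of reach is approached as far as the arm can. A call with a gripper value outside its range is refused whole. The fingers move at their own pace and stop on an object; "grip_force" is the grip in N (left out, the last holds). Time passes only in rows, so rows that do not move let the fingers close. It gives the time, the measured TCP pose, the force, the opening and the grip force at its end, in the units of the state.
- observe(): the state, without advancing time (a new reading comes with each control period).
- get_image(name): name is "side" or "top"; returns a dict with "image" (384x512x3 uint8, red, green, blue), "vfov" (degrees; the focal length in pixels is half the picture's height over the tangent of half this angle, whatever the lens; pixels are square), "cx", "cy" (the principal point, pixels), "xyz" and "attitude" of the camera in the world. Camera axes: x right, y down, z forward; pixel columns grow to the right and rows downward; lengths in m; the calibration is good to about 2 mm. A picture is of the moment at which its call begins. There is no depth.
- arm.sign_off(): hands the job in; it is judged then, once.
The state is a dict: "clock": time; "joints": joint angles; "dq": joint speeds; "joint_efforts": joint torques, N m; "position": TCP position; "ee_rot": TCP orientation; "force": force on the tool from outside, world axes, zero at the start; "ft_torque": the same for the moment, N m; "width": opening from 0.0 (shut) to 1.0 (fully open); "gripper_force": force on a finger pad.
Only numpy, scipy, OpenCV 4.12 (cv2) and the standard library are available. Lean on these libraries where they do the work, as an engineer would, in place of code of your own. Each camera call takes 0.05 s, during which the arm holds its last target. There are 200 camera calls.

## Working session

There is one attempt and no reset: what is moved stays moved. The work goes in short steps, Python scripts to look and compute and a tool call to move; the robot and the scene stay as the last step left them, time stands still between calls to the robot, and variables do not carry over. Pictures are saved under pics/ and viewed, at most 10 in all, crops included, and the job is handed in when it is done.

Besides the shell and the picture viewer there is one more tool, called after "Request:" as a command line: name --pt "numbers of a row" for each row, then --argument value for the rest. drive_tool: Moves the arm, as the interface text tells. Its arguments: {"type":"object","properties":{"steps":{"type":"array"},"grip_force":{"type":"number"}},"required":["steps"]}

```bash
mkdir -p pics
cat > h.py <<'E'
import numpy as np, cv2
from scipy.spatial.transform import Rotation as R
from cell import observe, get_image, arm
def grab(n,f):
    d=get_image(n); cv2.imwrite('pics/'+f,d['image'][:,:,::-1]); return d
def rot(a):
    a=np.array(a,float)
    if a.shape==(3,3): return a
    return (R.from_rotvec(a) if a.size==3 else R.from_quat(a)).as_matrix()
def ray(d,u,v):
    f=192/np.tan(np.radians(d['vfov'])/2)
    return rot(d['attitude'])@np.array([(u-d['cx'])/f,(v-d['cy'])/f,1])
def at(d,u,v,z):
    r=ray(d,u,v); p=np.array(d['xyz']); return p+r*(z-p[2])/r[2]
def proj(d,P):
    f=192/np.tan(np.radians(d['vfov'])/2); c=rot(d['attitude']).T@(np.array(P)-d['xyz'])
    return c[0]/c[2]*f+d['cx'],c[1]/c[2]*f+d['cy']
E
python3 - <<'E'
from h import *
for n in('top','side'):
    d=grab(n,n+'1.png'); print({k:v for k,v in d.items() if k!='image'})
    im=cv2.imread('pics/'+n+'1.png'); cv2.imwrite('pics/'+n+'1b.png',cv2.resize(im,(800,600),interpolation=cv2.INTER_CUBIC))
print(observe(),arm.tcp_to_grasp)
E
```

```text
{'vfov': 43.25608324007569, 'cx': 246.03220888616426, 'cy': 190.1106470953084, 'xyz': array([0.24258915, 0.00714679, 1.81521464]), 'attitude': array([-2.15787799,  2.13260375, -0.16190461])}
{'vfov': 45.85396032301277, 'cx': 253.18502888874303, 'cy': 196.7996078287966, 'xyz': array([-0.26819371,  0.78938228,  0.75032597]), 'attitude': array([-0.93453149,  2.26707386, -1.25802076])}
{'clock': 0.1, 'joints': array([ 1.0643981 ,  0.4351219 ,  0.02496514,  1.57396595, -0.0116137 ,
        1.13401748, -0.07511468]), 'dq': array([-8.54801133e-05, -1.76460454e-03,  3.96001658e-04, -2.92216114e-03,
       -2.69694541e-04,  2.11830441e-03, -1.44797416e-03]), 'joint_efforts': array([ 2.83193862e-03, -6.69130754e+01,  9.87974927e-01, -3.15148401e+01,
       -6.04691589e-02,  3.74228752e-02,  1.10623660e-05]), 'position': array([ 0.24535804, -0.57434286,  0.2260584 ]), 'ee_rot': array([-3.07651758e+00, -6.29594963e-01,  5.95962437e-04]), 'force': array([-0.01332937,  0.17005992, -0.15713196]), 'ft_torque': array([-0.02237782,  0.00197499,  0.0312146 ]), 'gripper_force': 0.0, 'width': 0.9976781051340405} 0.0188
```

View pics/top1b.png

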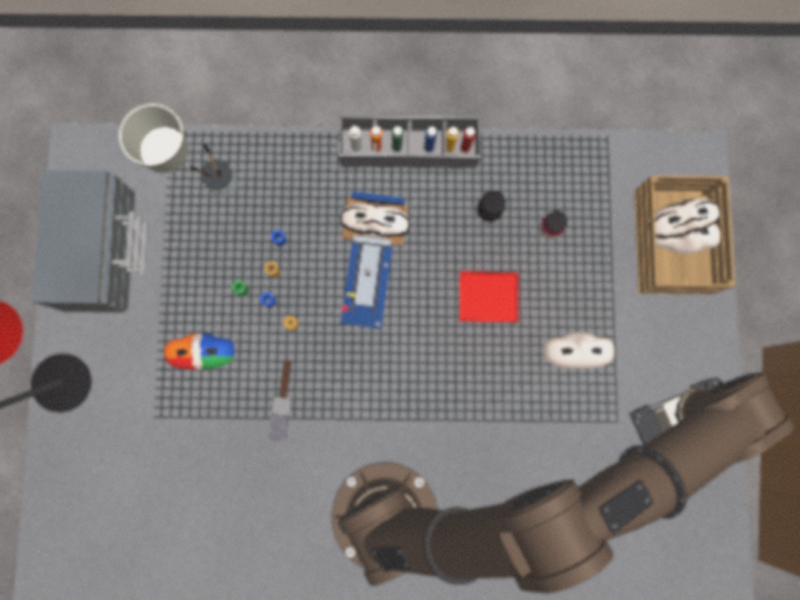

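View pics/side1b.png

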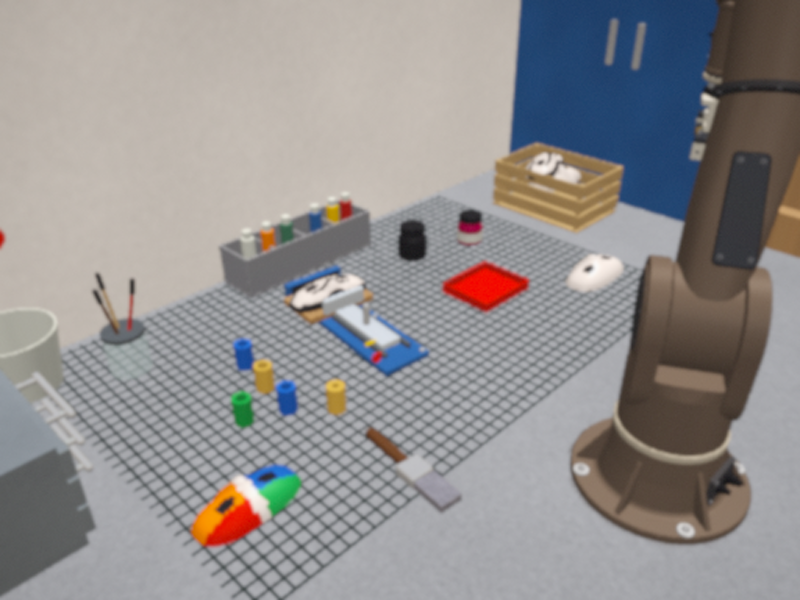

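The top view shows brass sleeves at (271,269) and (290,323), the clamp around (367,275), the tray at (489,296). In the side view the sleeves are at (263,377) and (336,397). Next I'll enlarge the crops.

Run:
```python
from h import *
a=cv2.imread('pics/top1.png'); b=cv2.imread('pics/side1.png')
cv2.imwrite('pics/tc.png',cv2.resize(a[115:215,150:270],(720,600),interpolation=cv2.INTER_CUBIC)) # 6x
cv2.imwrite('pics/sc.png',cv2.resize(b[165:285,130:290],(800,600),interpolation=cv2.INTER_CUBIC)) # 5x
```

```text
(no output)
```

View pics/tc.png

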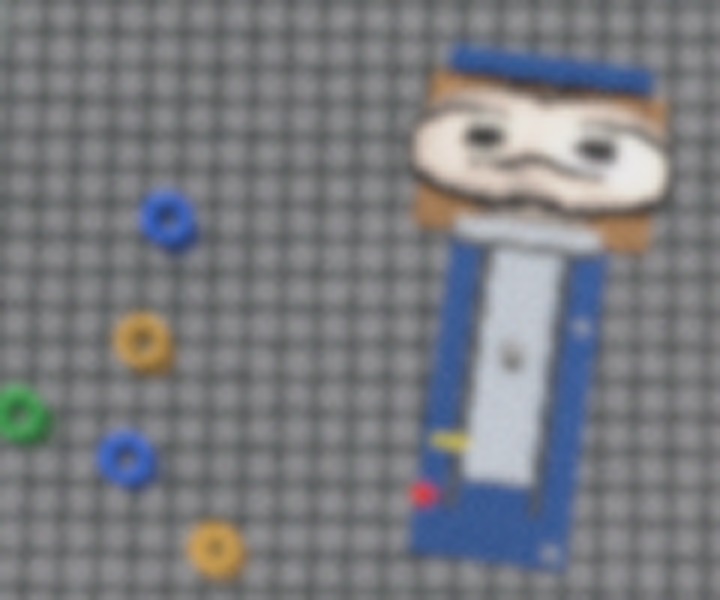

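View pics/sc.png

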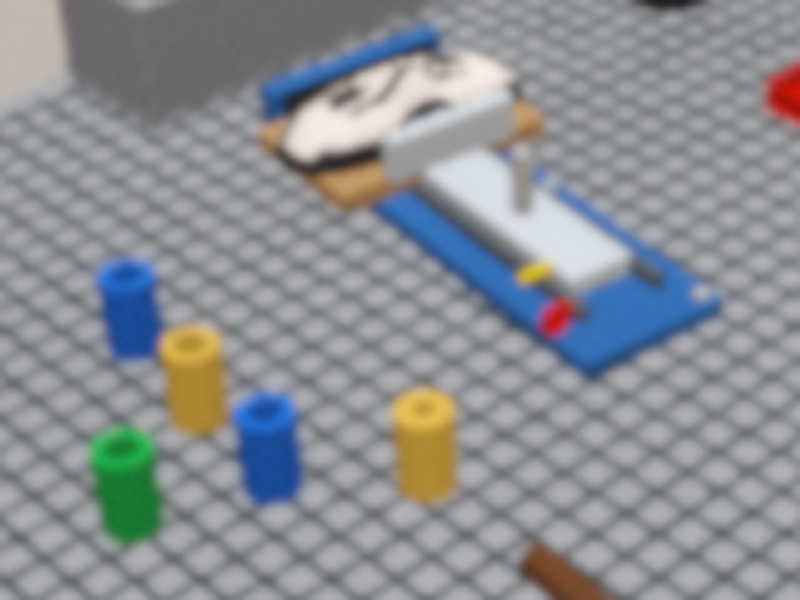

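```bash
cat > m.py <<'E'
from h import *
import h
def load():
    D={}
    return D
E
python3 - <<'E'
from h import *
t=get_image('top'); s=get_image('side')
T=lambda u,v,z: at(t,150+(u+.5)/6-.5,115+(v+.5)/6-.5,z)
S=lambda u,v,z: at(s,130+(u+.5)/5-.5,165+(v+.5)/5-.5,z)
r=lambda p:np.round(p*1000,1)[:2]
for n,a,b,z in [('F',(142,340),(191,343),.05),('T',(216,548),(424,407),.05),('pin',(513,350),(521,150),.071),('foot',(513,357),(522,210),.03),('ptr',(434,440),(521,275),.03),('mark',(423,493),(556,310),.028)]:
    print(n,r(T(*a,z)),r(S(*b,z)))
# clamp axis: slide bar edges at z .03, plate corners z .014
print('bar',[r(T(u,v,.03)) for u,v in [(490,252),(562,262),(464,480),(533,488)]])
print('plate',[r(T(u,v,.014)) for u,v in [(410,552),(565,570),(452,240),(606,262)]])
print('blueback',[r(T(u,v,.06)) for u,v in [(452,45),(655,70)]])
print('tray',[r(at(t,u*.64,v*.64,.022)) for u,v in [(460,272),(518,272),(460,321),(518,321)]])
print('jar/blue', r(T(165,217,.05)),r(T(126,460,.05)),r(T(20,413,.05)))
E
```

```text
F [574.1 275.3] [573.8 277.4]
T [445.4 225.8] [445.5 227.7]
pin [566.7  45.7] [566.3  48.9]
foot [569.8  46.5] [566.8  49.6]
ptr [516.8  94.8] [518.   95.4]
mark [483.8 101.1] [481.6 103.1]
bar [array([636.6,  61.9]), array([630.8,  16.7]), array([492. ,  75.7]), array([487.5,  32.9])]
plate [array([448.5, 109.2]), array([438.3,  12.4]), array([647.6,  86.6]), array([634.6, -11.1])]
blueback [array([761.6,  86.8]), array([747.1, -39.9])]
tray [array([ 574. , -176.6]), array([ 575.7, -316.4]), array([ 455.2, -176.2]), array([ 456.9, -314.6])]
jar/blue [652.  263.7] [499.1 282.6] [527.5 348.8]
```

The far sleeve has the wide bore: its dark hole at (142,340) in the crop is clearly larger. The near one at (216,548) is the tight one. Both cameras agree:

| Point | Position (mm) |
|---|---|
| Fitting sleeve | (574, 276.5) |
| Tight sleeve | (445.5, 227) |
| Pin | (567, 47.5) |
| Tray centre | (515, -246) |
| Clamp yaw | about -6.4° |
| Pull distance | about 35 mm |

Next I'll move over to the far sleeve.

Request:
drive_tool --pt "0 11 28.4 0 -0.026" --pt "0 11 28.4 0 -0.026" --pt "0 11 28.4 0 -0.026" --pt "0 11 28.4 0 -0.026" --pt "0 11 28.4 0 -0.026" --pt "0 11 28.4 0 -0.026" --pt "0 11 28.4 0 -0.026" --pt "0 11 28.4 0 -0.026" --pt "0 11 28.4 0 -0.026" --pt "0 11 28.4 0 -0.026" --pt "0 11 28.4 0 -0.026" --pt "0 11 28.4 0 -0.026" --pt "0 11 28.4 0 -0.026" --pt "0 11 28.4 0 -0.026" --pt "0 11 28.4 0 -0.026" --pt "0 11 28.4 0 -0.026" --pt "0 11 28.4 0 -0.026" --pt "0 11 28.4 0 -0.026" --pt "0 11 28.4 0 -0.026" --pt "0 11 28.4 0 -0.021"

```text
clock: 1.87
position: [0.4657, -0.0053, 0.2268]
ee_rot: [3.136, -0.177, 0.0]
force: [0.3, -0.5, -0.0]
width: 1.001
gripper_force: 0.0
```

Request:
drive_tool --pt "0 11 28.4 -5 0" --pt "0 11 28.4 -5 0" --pt "0 11 28.4 -10 0" --pt "0 11 28.4 -10 0" --pt "0 11 28.4 -10 0" --pt "0 11 28.4 -10 0" --pt "0 11 28.4 -10 0" --pt "0 11 28.4 -10 0" --pt "0 11 28.4 -10 0" --pt "0 10 27 -10 0" --pt "0 0 0 0 0" --pt "0 0 0 0 0" --pt "0 0 0 0 0"

```text
clock: 2.95
position: [0.5744, 0.2752, 0.1364]
ee_rot: [3.136, -0.175, -0.001]
force: [0.2, -0.6, 0.8]
width: 1.001
gripper_force: 0.0
```

Request:
drive_tool --pt "0 0 1 -25 0" --pt "0 0 0 -25 0" --pt "0 0 0 -25 0" --pt "0 0 0 -25 0" --pt "0 0 0 -15 0" --pt "0 0 0 -4 0" --pt "0 0 0 0 0" --pt "0 0 0 0 0" --pt "1 0 0 0 0" --pt "1 0 0 0 0" --pt "1 0 0 0 0" --pt "1 0 0 0 0" --pt "1 0 0 0 0" --pt "1 0 0 0 0" --pt "1 0 0 0 0" --pt "1 0 0 0 0" --pt "1 0 0 0 0" --pt "1 0 0 0 0" --grip_force 30

```text
clock: 4.45
position: [0.5745, 0.2768, 0.0177]
ee_rot: [3.137, -0.175, -0.0]
force: [-0.3, 0.2, 0.9]
width: 0.348
gripper_force: 30.0
```

Request:
drive_tool --pt "1 0 0 20 0" --pt "1 0 0 30 0" --pt "1 0 0 30 0" --pt "1 0 0 30 0" --pt "1 0 0 0 0" --pt "1 -0.6 -19 0 0" --pt "1 -0.6 -19 0 0" --pt "1 -0.6 -19 0 0" --pt "1 -0.6 -19 0 0" --pt "1 -0.6 -19 0 0" --pt "1 -0.6 -19 0 0" --pt "1 -0.6 -19 0 0" --pt "1 -0.6 -19 0 0" --pt "1 -0.6 -19 0 0" --pt "1 -0.6 -19 0 0" --pt "1 -0.6 -19 0 0" --pt "1 -0.6 -20 0 0" --pt "1 0 0 0 0" --pt "1 0 0 0 0" --pt "1 0 0 0 0"

```text
clock: 6.12
position: [0.5673, 0.0485, 0.1277]
ee_rot: [-3.136, 0.174, -0.0]
force: [-0.2, 0.1, -0.6]
width: 0.351
gripper_force: 30.0
```

Run:
```python
from h import *
d=grab('side','s2.png'); p=np.array(observe()['position']); print(p)
u,v=proj(d,[.5665,.048,.09]); u0,v0=int(u)-50,int(v)-38; print(u0,v0)
b=cv2.imread('pics/s2.png'); cv2.imwrite('pics/s2c.png',cv2.resize(b[v0:v0+75,u0:u0+100],(800,600),interpolation=cv2.INTER_CUBIC))
for P in [(.5665,.048,.071),(.5665,.048,.03),(p[0],p[1],p[2]-.018)]:
    a=proj(d,P); print((a[0]-u0+.5)*8,(a[1]-v0+.5)*8)
```

```text
[0.56733062 0.04906713 0.12775658]
183 150
411.8661731306461 359.65492506513783
415.6121802377709 455.4197382189154
404.4008390438794 266.4473259991041
```

View pics/s2c.png

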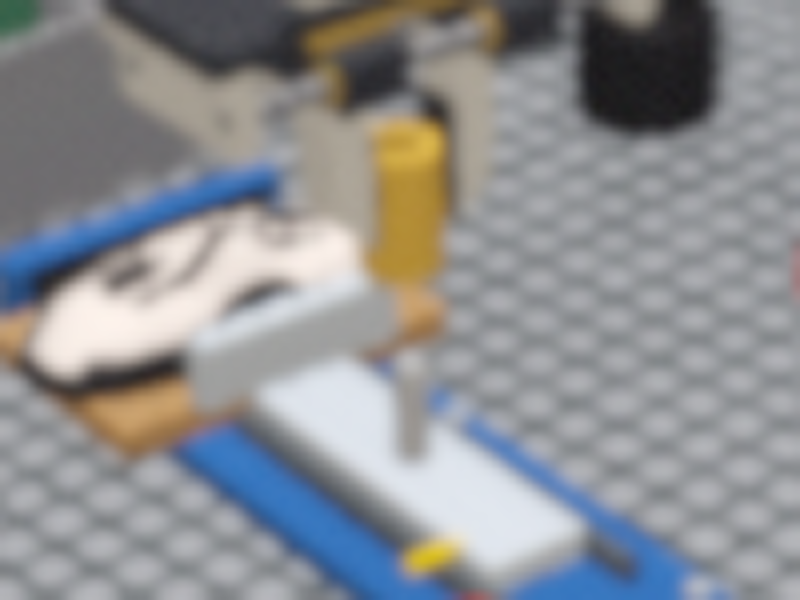

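The sleeve hangs at (408,200), just above the pin tip at (411,357), and lines up to about 1 mm. I'll nudge it and lower.

Request:
drive_tool --pt "1 -0.6 -1 -15 0" --pt "1 0 0 -10 0" --pt "1 0 0 -5 0" --pt "1 0 0 -5 0" --pt "1 0 0 -5 0" --pt "1 0 0 -4 0" --pt "1 0 0 -4 0" --pt "1 0 0 -4 0" --pt "1 0 0 0 0"

```text
clock: 6.92
position: [0.5664, 0.0468, 0.075]
ee_rot: [3.137, -0.175, -0.001]
force: [-0.4, 0.3, -1.4]
width: 0.345
gripper_force: 30.0
```

Below the tip (underside about 57 mm up) with no contact force, so it is over the pin. I'll continue down, release, and lift clear.

Request:
drive_tool --pt "1 0 0 -6 0" --pt "1 0 0 -6 0" --pt "1 0 0 -6 0" --pt "1 0 0 -5 0" --pt "1 0 0 -2 0" --pt "1 0 0 -1 0" --pt "1 0 0 0 0" --pt "1 0 0 0 0"

```text
clock: 7.58
position: [0.5669, 0.0469, 0.0498]
ee_rot: [-3.137, 0.175, -0.0]
force: [-0.0, -0.2, 0.1]
width: 0.35
gripper_force: 30.0
```

Request:
drive_tool --pt "0.6 0 0 -1 0" --pt "0.5 0 0 0 0" --pt "0 0 0 0 0" --pt "0 0 0 0 0" --pt "0 0 0 0 0" --pt "0 0 0 15 0" --pt "0 0 0 30 0" --pt "0 0 0 30 0" --pt "0 0 0 20 0" --pt "0 0 0 0 0" --pt "0 0 0 0 0"

```text
clock: 8.5
position: [0.5676, 0.047, 0.145]
ee_rot: [-3.136, 0.175, -0.004]
force: [1.2, 0.0, -1.1]
width: 0.994
gripper_force: 0.0
```

Request:
drive_tool --pt "0 -12 18 0 0" --pt "0 -12 18 0 0" --pt "0 -12 18 0 0" --pt "0 -12 18 0 0" --pt "0 -12 18 0 0" --pt "0 -12 18 0 0" --pt "0 -12 18 0 0" --pt "0 -12 18 0 0" --pt "0 -12 18 0 0" --pt "0 -13 18 0 0" --pt "0 0 0 0 0" --pt "0 0 0 0 0" --pt "0 0 0 0 0"

```text
clock: 9.58
position: [0.4456, 0.2261, 0.1429]
ee_rot: [3.136, -0.175, -0.002]
force: [1.2, -0.3, -1.2]
width: 1.002
gripper_force: 0.0
```

Run:
```python
from h import *
d=grab('side','s3.png'); p=np.array(observe()['position']); print(p)
u,v=proj(d,[.5665,.048,.06]); u0,v0=int(u)-40,int(v)-30; print(u0,v0)
b=cv2.imread('pics/s3.png'); cv2.imwrite('pics/s3c.png',cv2.resize(b[v0:v0+75,u0:u0+100],(800,600),interpolation=cv2.INTER_CUBIC))
for P in [(.5665,.048,.08),(.5665,.048,.03)]:
    a=proj(d,P); print((a[0]-u0+.5)*8,(a[1]-v0+.5)*8)
```

```text
[0.44589653 0.22581614 0.14306037]
194 167
323.0272818144658 202.20908477361195
327.6121802377709 319.4197382189154
```

View pics/s3c.png

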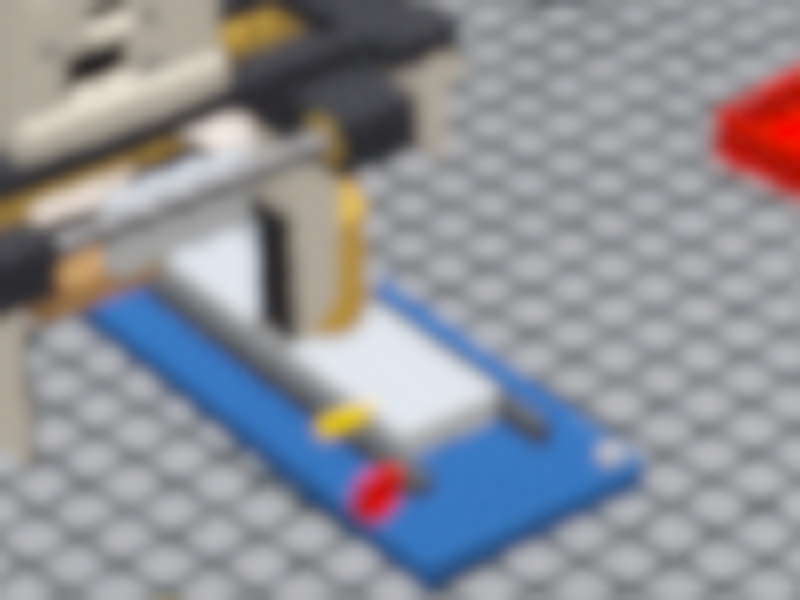

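The fitted sleeve stands at (345,255) with its foot at about (335,330) on the bar, so it is fully down, and the slide is at home. Next, the tight sleeve.

Request:
drive_tool --pt "0 0 1 -25 0" --pt "0 0 0 -25 0" --pt "0 0 0 -25 0" --pt "0 0 0 -25 0" --pt "0 0 0 -20 0" --pt "0 0 0 -6 0" --pt "0 0 0 0 0" --pt "1 0 0 0 0" --pt "1 0 0 0 0" --pt "1 0 0 0 0" --pt "1 0 0 0 0" --pt "1 0 0 0 0" --pt "1 0 0 0 0" --pt "1 0 0 0 0" --pt "1 0 0 0 0" --pt "1 0 0 0 0" --pt "1 0 0 0 0"

```text
clock: 11.05
position: [0.4457, 0.2278, 0.0177]
ee_rot: [3.137, -0.175, -0.0]
force: [-0.3, -0.9, 0.7]
width: 0.334
gripper_force: 30.0
```

Request:
drive_tool --pt "1 0 0 20 0" --pt "1 0 0 30 0" --pt "1 0 0 30 0" --pt "1 0 0 30 0" --pt "1 0 0 20 0" --pt "1 0 0 0 0"

```text
clock: 11.55
position: [0.4477, 0.2293, 0.1518]
ee_rot: [-3.133, 0.175, -0.009]
force: [1.6, 1.2, -1.0]
width: 0.333
gripper_force: 30.0
```

Request:
drive_tool --pt "1 3.6 -25 0 0" --pt "1 3.6 -25 0 0" --pt "1 3.6 -25 0 0" --pt "1 3.6 -25 0 0" --pt "1 3.6 -25 0 0" --pt "1 3.6 -25 0 0" --pt "1 3.6 -25 0 0" --pt "1 3.6 -25 0 0" --pt "1 3.6 -25 0 0" --pt "1 3.6 -25 0 0" --pt "1 3.6 -25 0 0" --pt "1 3.6 -25 0 0" --pt "1 3.6 -25 0 0" --pt "1 3.6 -25 0 0" --pt "1 3.6 -25 0 0" --pt "1 3.6 -25 0 0" --pt "1 3.6 -25 0 0" --pt "1 3.6 -25 0 0" --pt "1 3.6 -23 0 0" --pt "1 0 0 0 0"

```text
clock: 13.22
position: [0.5133, -0.251, 0.1465]
ee_rot: [3.134, -0.184, -0.002]
force: [1.1, -0.8, -0.7]
width: 0.333
gripper_force: 30.0
```

Request:
drive_tool --pt "1 0 0 -25 0" --pt "1 0 0 -25 0" --pt "1 0 0 -25 0" --pt "1 0 0 -20 0" --pt "1 0 0 -10 0" --pt "1 0 0 -8 0" --pt "1 0 0 -6 0" --pt "1 0 0 -3 0" --pt "1 0 0 -2 0" --pt "1 0 0 0 0" --pt "1 0 0 0 0"

```text
clock: 14.13
position: [0.5146, -0.2453, 0.0244]
ee_rot: [3.136, -0.175, 0.002]
force: [-0.7, 0.1, -0.5]
width: 0.336
gripper_force: 30.0
```

Request:
drive_tool --pt "1 0 0 -2 0" --pt "1 0 0 0 0" --pt "0.5 0 0 0 0" --pt "0.4 0 0 0 0" --pt "0.35 0 0 0 0" --pt "0.35 0 0 0 0" --pt "0.35 0 0 15 0" --pt "0.35 0 0 30 0" --pt "0.3 0 0 40 0" --pt "0 0 0 40 0" --pt "0 0 0 0 0"

```text
clock: 15.05
position: [0.5183, -0.2464, 0.1544]
ee_rot: [3.133, -0.175, 0.017]
force: [2.4, -0.6, 0.1]
width: 0.799
gripper_force: 0.0
```

Request:
drive_tool --pt "0 3.7 20.5 0 0" --pt "0 3.7 20.5 0 0" --pt "0 3.7 20.5 0 0" --pt "0 3.7 20.5 0 0" --pt "0 3.7 20.5 0 0" --pt "0 3.7 20.5 0 0" --pt "0 3.7 20.5 0 0" --pt "0 3.7 20.5 0 0" --pt "0 3.7 20.5 0 0" --pt "0 3.7 20.5 0 0" --pt "0 3.7 20.5 0 0" --pt "0 3.7 20.5 0 0" --pt "0 3.7 20.5 0 0" --pt "0 3.7 25.5 0 0" --pt "0 0 0 0 0" --pt "0 0 0 0 0" --pt "0 0 0 0 0"

```text
clock: 16.47
position: [0.5658, 0.0464, 0.1466]
ee_rot: [3.136, -0.175, -0.0]
force: [-0.8, 0.3, 0.2]
width: 0.997
gripper_force: 0.0
```

Run:
```python
from h import *
a=get_image('side')['image'][:,:,::-1]
cv2.imwrite('pics/s4c.png',cv2.resize(a[150:240,190:350],(800,450),interpolation=cv2.INTER_CUBIC))
```

```text
(no output)
```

View pics/s4c.png

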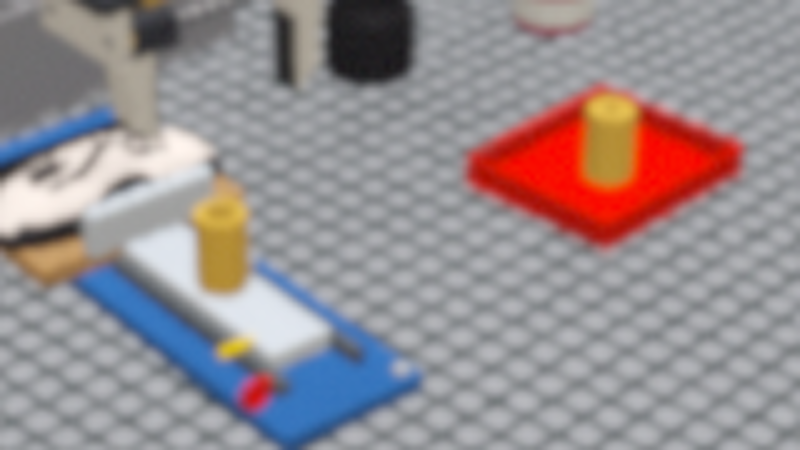

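The tight sleeve stands in the tray at (610,140) and the fitted one is fully down on the bar at (222,245). I'll descend and grip it.

Request:
drive_tool --pt "0 0.8 0.5 -25 0" --pt "0 0 0 -25 0" --pt "0 0 0 -25 0" --pt "0 0 0 -18 0" --pt "0 0 0 -6 0" --pt "0 0 0 0 0" --pt "0 0 0 0 0" --pt "1 0 0 0 0" --pt "1 0 0 0 0" --pt "1 0 0 0 0" --pt "1 0 0 0 0" --pt "1 0 0 0 0" --pt "1 0 0 0 0" --pt "1 0 0 0 0" --pt "1 0 0 0 0" --pt "1 0 0 0 0" --pt "1 0 0 0 0" --grip_force 50

```text
clock: 17.93
position: [0.5667, 0.0473, 0.0477]
ee_rot: [3.137, -0.175, -0.0]
force: [0.5, -0.6, 0.9]
width: 0.339
gripper_force: 50.0
```

Request:
drive_tool --pt "1 -3 0.34 0 0" --pt "1 -3 0.34 0 0" --pt "1 -3 0.34 0 0" --pt "1 -3 0.34 0 0" --pt "1 -3 0.34 0 0" --pt "1 -3 0.34 0 0" --pt "1 -3 0.34 0 0" --pt "1 -3 0.34 0 0" --pt "1 -3 0.34 0 0" --pt "1 -3 0.34 0 0" --pt "1 0 0 0 0" --pt "1 0 0 0 0" --pt "1 0 0 0 0"

```text
clock: 19.02
position: [0.5377, 0.0509, 0.048]
ee_rot: [-3.136, 0.175, -0.003]
force: [6.3, -0.3, -5.4]
width: 0.342
gripper_force: 50.0
```

```bash
cat > ptr.py <<'E'
from h import *
import sys
# average frames; colour masks -> weighted centroids
ax=np.array([-np.cos(np.radians(6.4)),np.sin(np.radians(6.4))])
def cent(im,m):
    return (m*np.arange(512)[None,:]).sum()/m.sum(),(m*np.arange(384)[:,None]).sum()/m.sum()
ims=[get_image('side') for _ in range(3)]; d=ims[0]
I=np.mean([i['image'].astype(float) for i in ims],0)
u,v=proj(d,[.5,.098,.028]); u=int(u);v=int(v); u0,v0=u-20,v-18
cv2.imwrite(sys.argv[1],cv2.resize(I[v0:v0+36,u0:u0+48,::-1].astype('uint8'),(800,600),interpolation=cv2.INTER_CUBIC))
R_,G,B=I[...,0],I[...,1],I[...,2]
box=np.zeros((384,512));box[v0:v0+36,u0:u0+48]=1
my=np.clip(np.minimum(R_,G)-B-40,0,None)*box; mr=np.clip(R_-np.maximum(G,B)-40,0,None)*box*(G<120)
cy,cr=cent(I,my),cent(I,mr)
print('crop',u0,v0,'yellow',cy,my.sum(),'red',cr,mr.sum())
Y=at(d,*cy,.028)[:2];Rd=at(d,*cr,.021)[:2]
print(Y,Rd,'remaining mm',(Rd-Y)@ax*1000)
E
python3 ptr.py pics/p1.png; python3 -c "from h import *;o=observe();print(o['position'],o['force'],o['width'])"
```

```text
crop 217 205 yellow (np.float64(241.15020432572513), np.float64(215.27897936808532)) 3344.333333333333 red (np.float64(240.93617021276594), np.float64(228.02507598784194)) 2193.333333333333
[0.52110899 0.06419206] [0.48370292 0.10080073] remaining mm 41.25367970000257
[0.53772605 0.05082543 0.04795218] [ 6.26442378 -0.49001465 -5.44859362] 0.3437684124635484
```

View pics/p1.png

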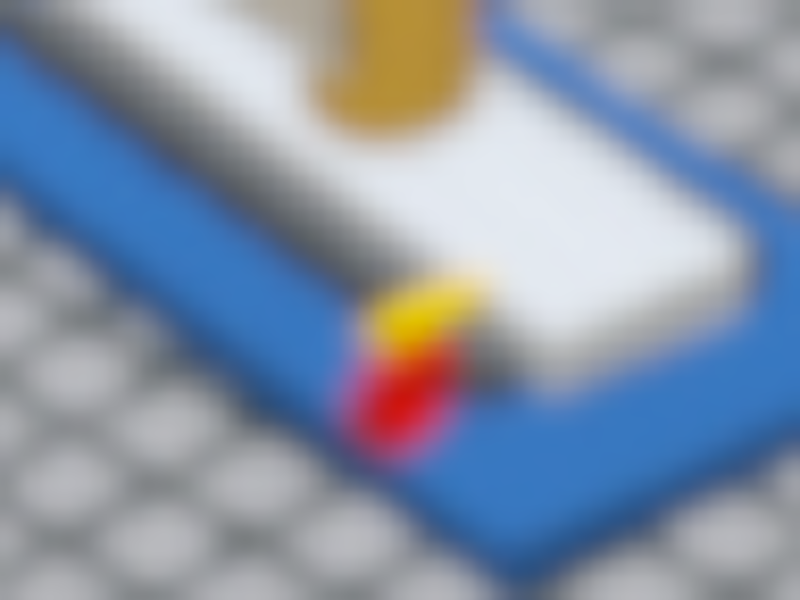

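```bash
cat > q.py <<'E'
from h import *
ax=np.array([-np.cos(np.radians(6.4)),np.sin(np.radians(6.4))])
def go(d,I,zy,zr):
    I=I.astype(float); r,g,b=I[...,0],I[...,1],I[...,2]
    H=cv2.cvtColor(I.astype('uint8'),cv2.COLOR_RGB2HSV)
    u,v=proj(d,[.50,.098,.03]); box=np.zeros(r.shape); u,v=int(u),int(v); box[v-14:v+15,u-12:u+13]=1
    yel=(H[...,0]>=23)&(H[...,0]<=40); red=(H[...,0]<=10)|(H[...,0]>=165)
    out=[]
    for m,w,z in((yel,np.minimum(r,g)-b-30,zy),(red,r-np.maximum(g,b)-30,zr)):
        k=np.clip(w,0,None)*m*box
        if k.sum()<1: print('none');return
        c=(k*np.arange(512)).sum()/k.sum(),(k*np.arange(384)[:,None]).sum()/k.sum()
        p=at(d,*c,z)[:2]; out.append(p); print('c',np.round(c,2),int(k.sum()),np.round(p*1000,1))
    print('remain',(out[1]-out[0])@ax*1000)
for n,zy,zr in(('top',.03,.027),('side',.03,.022)):
    d=get_image(n); go(d,cv2.imread(f'pics/{n}1.png')[:,:,::-1],zy,zr)
    go(d,np.mean([get_image(n)['image'] for _ in range(4)],0),zy,zr)
d=get_image('side'); print('tip',at(d,238.4,222.5,.03))
cv2.imwrite('pics/t5.png',cv2.resize(get_image('top')['image'][170:220,190:250,::-1],(720,600),interpolation=cv2.INTER_CUBIC))
E
python3 q.py
```

```text
c [225.25 188.24] 228 [515.8  82.4]
c [219.82 196.95] 554 [483.2 102.1]
remain 34.60424048680968
c [224.41 195.16] 228 [489.7  85. ]
c [219.94 196.8 ] 729 [483.7 101.7]
remain 7.774241841802443
c [236.39 219.05] 1110 [514.8  88.5]
c [241.06 227.87] 2489 [483. 101.]
remain 33.04742666643943
c [241.96 223.14] 1220 [489.2  91.4]
c [240.9  228.16] 2390 [482.3 102.2]
remain 8.058283215276653
tip [0.49847751 0.09614114 0.03      ]
```

View pics/t5.png

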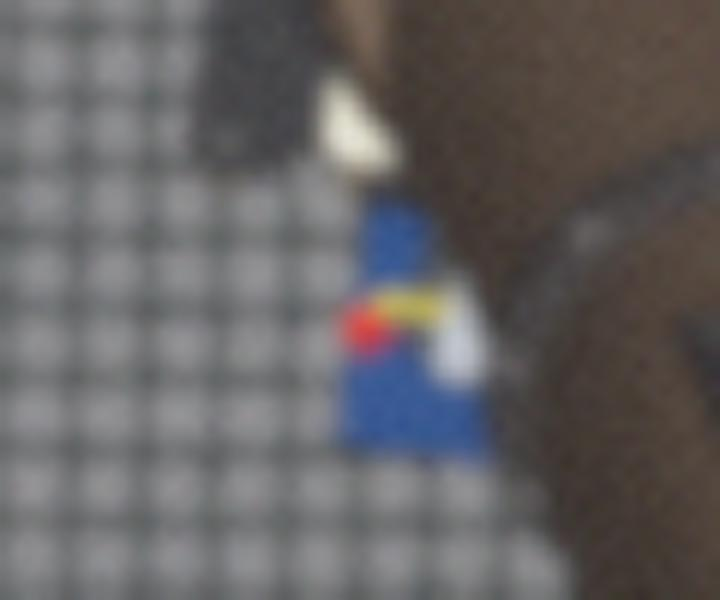

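Pointer at (410,305), mark at (367,327): both cameras put the remaining travel at about 8 mm. Subtracting a small bias from the visible tab face leaves about 7.5 mm.

Request:
drive_tool --pt "1 -1.5 0.17 0 0" --pt "1 -1.5 0.17 0 0" --pt "1 -1.5 0.17 0 0" --pt "1 -1.5 0.17 0 0" --pt "1 -1.0 0.1 0 0" --pt "1 0 0 0 0" --pt "1 0 0 0 0" --pt "1 0 0 0 0" --pt "1 0 0 0 0"

```text
clock: 20.52
position: [0.531, 0.0517, 0.048]
ee_rot: [-3.136, 0.175, -0.004]
force: [8.2, 0.1, -6.0]
width: 0.346
gripper_force: 50.0
```

```bash
python3 q.py; python3 -c "from h import *;o=observe();print(o['position'],o['force'],o['width'],o['clock'])
a=get_image('top')['image'][180:210,200:240,::-1];b=get_image('side')['image'][205:235,217:257,::-1]
cv2.imwrite('pics/f.png',cv2.resize(np.hstack([a,b]),(800,300),interpolation=cv2.INTER_CUBIC))"
```

```text
c [225.25 188.24] 228 [515.8  82.4]
c [219.82 196.95] 554 [483.2 102.1]
remain 34.60424048680968
c [224.16 196.9 ] 191 [483.1  85.8]
c [219.43 197.04] 413 [482.8 103.6]
remain 2.2963334873308883
c [236.39 219.05] 1110 [514.8  88.5]
c [241.06 227.87] 2489 [483. 101.]
remain 33.04742666643943
c [243.6  224.29] 988 [481.9  92. ]
c [240.59 228.78] 1735 [480.8 104.9]
remain 2.5862318249593934
tip [0.49847751 0.09614114 0.03      ]
[0.53100246 0.05168346 0.0479823 ] [ 7.80680793 -0.27623968 -6.81213019] 0.3387445156161978 21.1167
```

View pics/f.png

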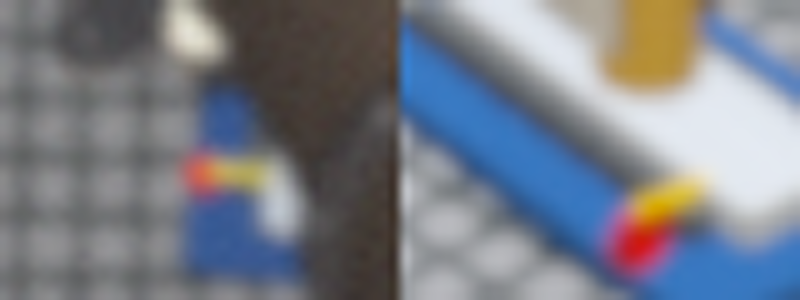

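The pointer is nearly over the tab (top: mark at (202,174), pointer bar at (238,172)). Allowing for the clamp's yaw and the visible tab face, about 1 mm remains.

Request:
drive_tool --pt "1 -1.0 0.1 0 0" --pt "1 0 0 0 0" --pt "1 0 0 0 0" --pt "1 0 0 0 0" --pt "1 0 0 0 0" --pt "1 0 0 0 0" --pt "1 0 0 0 0"

```text
clock: 21.8
position: [0.5301, 0.0518, 0.048]
ee_rot: [-3.136, 0.175, -0.004]
force: [7.3, -0.8, -5.3]
width: 0.342
gripper_force: 50.0
```

```bash
python3 q.py; python3 -c "from h import *;o=observe();print(o['position'],o['force'],o['width'],o['dq'].max(),o['clock'])"
```

```text
c [225.25 188.24] 228 [515.8  82.4]
c [219.82 196.95] 554 [483.2 102.1]
remain 34.60424048680968
c [224.41 197.21] 244 [482.   84.9]
c [219.41 197.02] 399 [482.9 103.7]
remain 1.1885781430343008
c [236.39 219.05] 1110 [514.8  88.5]
c [241.06 227.87] 2489 [483. 101.]
remain 33.04742666643943
c [243.44 224.61] 1654 [481.2  93.4]
c [240.43 228.89] 1601 [480.7 105.5]
remain 1.7866376539326128
tip [0.49847751 0.09614114 0.03      ]
[0.53010777 0.05175928 0.0479997 ] [ 7.41179184 -0.35285722 -6.80876462] 0.34344537890730464 0.0013709416853049322 22.4
```

```bash
python3 -c "from cell import arm;print(arm.sign_off())"
```

```text
the job is handed in; nothing more can be done
None
```

I handed the job in: the wide-bore sleeve is fully down on the pin and still gripped, with the slide pulled out about 34 mm so the pointer lines up with the red mark to within about 1 mm by camera, and the tight sleeve is standing in the red tray; the job result has not been reported back to me.

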